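# Empty the potato hopper into the pan, hefting it to be sure

### The arm

A 7-joint arm with a two-finger parallel gripper is mounted at the origin on the work surface. World frame = base frame: x ahead of the robot, y to its left, z up, the work surface at z = 0. Lengths are in m, angles in rad, forces in N, time in s.
With the tool pointing down it reaches from about 0.425 to 0.95 m from the base axis. Payload 4.7 kg.
Tool frame: the origin (TCP) lies on the centre line of the jaws, within the pads' length; the fingertips stand robot.nose_length ahead of it and the grasp point (between the pads) lies 8 mm behind it (robot.nose_length is the distance from the TCP to the fingertips, in m); z points along the fingers, y is the line along which they close (so a half turn about z gives the same grasp; the last joint's range is limited). The gripper opens to 85 mm and grips with 20 to 120 N. Pads are 22 mm wide; open, the fingers measure 114 mm over their backs; the gripper's body (76 mm by 85 mm) begins 54 mm behind the grasp point. The pads swing forward as they close: fully open they stand 13 mm farther back than shut.
Start: joints at [-1.182, 0.469, -0.049, 1.532, 0.024, 1.141, -0.082], TCP at [0.274, 0.617, 0.242] pointing down, gripper open.
Joint ranges: [-2.59, 2.59], [-0.33, 1.99], [-1.39, 1.29], [0.1, 2.45], [-1.04, 4.18], [0.21, 1.99], [-2.66, 2.66]. Speed limits (rad/s): [2.57, 2.57, 3.14, 3.14, 3.14, 3.14, 3.14].

### API

Orientations are given as [roll, pitch, yaw] about the fixed x, y, z axes, in that order (R = Rz(yaw) Ry(pitch) Rx(roll)).
In Python, from plant import robot gives the robot as it stands. Calls block until the motion is done:
- robot.goto(position, orientation): joint-space move of the TCP to a pose.
- robot.move_straight(position, vel=0.15, attitude=None, contact_N=None): straight line of the TCP; attitude=None keeps the orientation; vel is the mean speed in m/s. With contact_N (N) it stops when the force on the tool has changed by that much, and returns True; else False.
- robot.move_joints(angles): joint-space move.
- robot.grip(opening, strength=None): opening from 0.0 (shut) to 1.0 (fully open); strength is the grip in N (None keeps the last); returns when the fingers have stopped.
- robot.sleep(seconds).
- robot.inverse_kinematics(position, orientation): joint angles nearest the present ones, or None.
- robot.sense(): the state.
- robot.grab_frame(name): name is "side" or "top" or "wrist"; returns a dict with "image" (384x512x3 uint8, red, green, blue), "range_z" (384x512 float32, m along the optical axis (not along the pixel's ray), 0 where there is no reading), "fx", "fy", "cx", "cy" (pixels), "dist_coeffs" ([k1, k2, p1, p2, k3] as OpenCV has them; the pictures are not rectified), "R" (3x3) and "t" (3): a world point X has camera coordinates R X + t. Camera axes: x right, y down, z forward; pixel columns grow to the right and rows downward; lengths in m; the calibration is good to about 2 mm. A picture is of the moment at which its call begins.
A pose or a line that the arm cannot do raises robot.IKError and nothing moves.
- robot.close_job(): hands the job in; it is judged then, once.
The state is a dict: "t": time; "joint_pos": joint angles; "joint_velocities": joint speeds; "effort": joint torques, N m; "tcp_pos": TCP position; "tcp_rot": TCP orientation; "wrist_force": force on the tool from outside, world axes, zero at the start; "torque": the same for the moment, N m; "opening": opening from 0.0 (shut) to 1.0 (fully open); "gripper_force": force on a finger pad.
Only numpy, scipy, OpenCV 4.12 (cv2) and the standard library are available. Lean on these libraries where they do the work, as an engineer would, in place of code of your own. Each camera call takes 0.05 s, during which the arm holds its last target. There are 200 camera calls.

### The job

Lift the covered metal hopper by its handle and tip its three potatoes out through the front opening into the round pan; potatoes catch in the front corners, so afterwards hold it level and still in the air for a second to heft it, and if its weight tells that any are left, tip it again another way and heft it again. Once a heft shows it empty, with all three potatoes in the pan, set it down gently, upright, in the middle of its wooden board and let go. Leave the pan where it is and do not disturb the other things on the table.

Things in the scene. Friction and masses are not known exactly. Their poses are not given: they have to be found in the camera images.
- hopper: loose covered box of aluminium sheet, 150 mm deep (x), 200 wide (y), 95 high, all walls 4 mm; 390 to 410 g empty. Origin: centre of its underside; z up; its front looks along its own -x. Sole opening: middle of the front, 84 mm wide, floor to cover; closed panels, 58 mm wide, on both sides of it hold back potatoes that lie behind them when it is tipped straight forward
- hopper_handle (a point): centre of the hopper's grip bar, a flat wooden bar along the hopper's y, 120 mm long, 14 thick (x), 22 high, on two 12 mm posts 54 mm either side of its middle; on the hopper's middle axis, 131 mm above its underside, 36 mm above the cover (25 mm clear under the bar). Axes as the hopper's
- hopper_sill (a point): middle of the front opening's sill (4 mm above the inner floor): 75 mm in front (-x) of the hopper's centre, 8 mm above its underside. Tipped some 45 degrees forward, potatoes in line with it roll out; tipped as far but 40 degrees to one side of forward, those behind the higher panel roll along the front and out, or overshoot into the lower corner
- pan: loose round aluminium pan, standing upright, 250 mm across at the foot, 290 mm across at the rim, 60 mm high, wall and base 4 mm, 0.9 kg; origin at the centre of its underside, z up
- board: fixed wooden board 240 mm (x) by 260 mm (y), 12 mm thick, on which the hopper stands at the start; origin at the centre of its underside, z up (its top is 12 mm above the origin)
- potato_a: raw potato, an egg-round solid 66 mm long and 54 mm thick, 103 to 127 g, starting out of sight inside the hopper; origin at its centre, x along its length. It rolls freely
- potato_b: raw potato, an egg-round solid 62 mm long and 52 mm thick, 103 to 127 g, starting out of sight inside the hopper; origin at its centre, x along its length. It rolls freely
- potato_c: raw potato, an egg-round solid 64 mm long and 56 mm thick, 103 to 127 g, starting out of sight inside the hopper; origin at its centre, x along its length. It rolls freely
- rolling_pin: bystander: wooden rolling pin lying along its y, 360 mm long over the handles, 40 mm thick; origin under its middle, on the table
- spice_jar: bystander: glass jar 72 mm across, 95 mm high; origin at the centre of its underside
- mug: bystander: white mug 80 mm across, 90 mm high, handle at its +y; origin at the centre of its underside
- flour_bowl: bystander: small steel bowl 130 mm across, 50 mm high; origin at the centre of its underside
Things that resemble listed ones, but are neither listed nor needed, are in the scene too. Leave any orange look-alike of the hopper alone.

How it is judged:
On the way, in this order (a step that is already met when the one before it is completed fails the run):
1. the hopper is lifted and tipped by more than 25 degrees with its front opening over the pan (angle between hopper's own z axis and vertical above 0.44 rad and horizontal distance between hopper_sill and pan below 0.15 m and height (world z) of hopper_sill above 0.05 m), for 0.2 s.
2. all three potatoes lie in the pan and the hopper is hefted: held level (within 12 degrees) and still in the air, touching nothing but the gripper (horizontal distance between each of potato_a, potato_b, potato_c and pan below 0.135 m and z of potato_a in the frame of pan between 0 and 0.06 m and z of potato_b in the frame of pan between 0 and 0.06 m and z of potato_c in the frame of pan between 0 and 0.06 m and angle between hopper's own z axis and vertical below 0.21 rad and height (world z) of hopper above 0.03 m and linear speed of hopper below 0.03 m/s and contact force between hopper and pan below 0.1 N and contact force between hopper and board below 0.1 N and contact force between hopper and the fingers above 1 N), for 0.4 s.
At the end, for the whole second after the job is handed in: All three potatoes lie in the pan below its rim, settled (slower than 0.15 m/s); the hopper stands empty, upright (within 3.4 degrees) and still on the board, its centre within 45 mm of the board's (horizontal distance between each of potato_a, potato_b, potato_c and pan below 0.135 m and z of potato_a in the frame of pan between 0 and 0.06 m and z of potato_b in the frame of pan between 0 and 0.06 m and z of potato_c in the frame of pan between 0 and 0.06 m and angle between hopper's own z axis and vertical below 0.06 rad and horizontal distance between hopper and board below 0.045 m and z of hopper in the frame of board between 0.008 and 0.017 m and linear speed of hopper below 0.02 m/s and linear speed of each of potato_a, potato_b, potato_c below 0.15 m/s); the robot touches nothing.
It fails at once if the pan is shoved more than 40 mm or tipped (distance of pan from where it was at the start of the episode above 0.04 m or angle between pan's own z axis and vertical above 0.2 rad).
It fails at once if the hopper is dropped or banged on the board (over 80 N) (contact force between hopper and board above 80 N).
It fails at once if the rolling pin, jar, mug or small bowl is moved more than 40 mm (distance of any of rolling_pin, spice_jar, mug, flour_bowl from where it was at the start of the episode above 0.04 m).
It also fails if it takes over 72 s, if anything falls off the work surface, if the arm or the gripper's body presses on something with over 40 N, if the wrist force passes 120 N, or if a joint passes its speed limit or range.

## Working session

There is one attempt and no reset: what is moved stays moved. The work goes in short steps, each a Python script; the robot and the scene stay as the last script left them, time stands still between calls to the robot, and variables do not carry over. Pictures are saved under pics/ and viewed, at most 10 in all, crops included, and the job is handed in when it is done.

```bash
ls; mkdir -p pics
python3 - <<'E'
from plant import robot
import cv2,numpy as np
s=robot.sense();print(s['t'],s['tcp_pos'],s['tcp_rot'],robot.nose_length)
for n in("top","side"):
    f=robot.grab_frame(n);cv2.imwrite(f"pics/{n}0.png",f["image"][:,:,::-1]);np.savez(f"{n}0.npz",**f)
    print(n,f["fx"],f["cx"],f["cy"],f["dist_coeffs"],np.round(f["R"],3).tolist(),f["t"])
E
```

```text
pics
0.0 [0.27363152 0.61641563 0.24124422] [-3.13957581e+00  6.98853783e-05  2.72381748e+00] 0.011
top 419.735364991965 252.6214923240918 192.87469412833366 [-0.09845617  0.          0.          0.          0.        ] [[-0.006, -1.0, 0.02], [-0.992, 0.003, -0.124], [0.123, -0.02, -0.992]] [-0.00961563  0.53589045  1.47669414]
side 391.58004034592625 261.52447048044803 194.84926185439022 [-0.04471045  0.          0.          0.          0.        ] [[0.804, -0.594, 0.01], [-0.33, -0.46, -0.824], [0.494, 0.66, -0.566]] [-0.4122915   0.25759642  1.24588169]
```

View pics/top0.png

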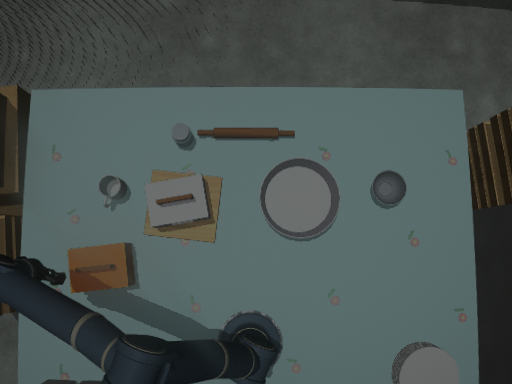

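View pics/side0.png

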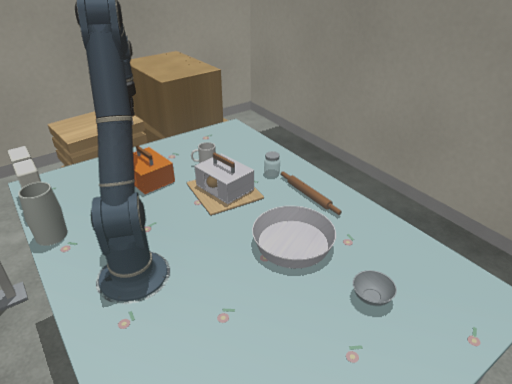

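Top view: candidates for the hopper are the grey box at (177,203) with its bar at (175,198), and the orange box at (98,268), which is the look-alike. I choose the grey one. The pan is at (300,198); the round thing at (425,368) lies off the table and the bowl at (389,188) is too small. The side view shows the hopper's opening at (212,183) with a potato in it, so the front faces roughly -x.

```bash
cat > h.py <<'E'
import numpy as np,cv2
def ray(f,px,h):
    K=np.array([[f["fx"],0,f["cx"]],[0,f["fy"],f["cy"]],[0,0,1]])
    p=cv2.undistortPoints(np.float32(px).reshape(-1,1,2),K,np.asarray(f["dist_coeffs"])).reshape(-1,2)
    d=np.c_[p,np.ones(len(p))]@f["R"]; c=-f["R"].T@f["t"]
    return c+d*((h-c[2])/d[:,2])[:,None]
def blob(m,x0,y0,x1,y1):
    r=np.zeros_like(m);r[y0:y1,x0:x1]=m[y0:y1,x0:x1]
    c=cv2.findContours(r,cv2.RETR_EXTERNAL,cv2.CHAIN_APPROX_NONE)[0]
    return max(c,key=cv2.contourArea).reshape(-1,2)
def rect(P):
    (x,y),wh,_=r=cv2.minAreaRect(np.float32(P[:,:2])); b=cv2.boxPoints(r)
    e=b[1]-b[0];g=b[2]-b[1];l=e if np.hypot(*e)>np.hypot(*g) else g
    a=np.degrees(np.arctan2(l[1],l[0]))%180
    return np.round([x,y,*wh,a],4)
E
python3 - <<'E'
import numpy as np,cv2
from h import *
f=dict(np.load("top0.npz"));im=f["image"];hsv=cv2.cvtColor(im,cv2.COLOR_RGB2HSV)
print("hsv bar",hsv[198,175],"board",hsv[235,160],"cover",hsv[190,160],"pan rim",hsv[198,264],"table",hsv[300,250],"roll",hsv[132,245])
H,S,V=[hsv[...,i].astype(int) for i in range(3)]
m=((H<20)&(S>90)&(V<130)).astype(np.uint8)
print("bar",rect(ray(f,blob(m,150,180,205,215),.150)))
m=((H<30)&(S>60)&(V>80)).astype(np.uint8)
print("board",rect(ray(f,blob(m,135,160,230,250),.012)))
m=(S<45).astype(np.uint8)
b=blob(m,250,145,350,250);P=ray(f,b,.06);print("pan",cv2.minEnclosingCircle(np.float32(P[:,:2])),rect(P))
b=blob(m,140,165,215,235);print("hopper cover",rect(ray(f,b,.107)))
for n,bx,h in(("pin",(190,120,300,145),.02),("jar",(165,115,195,150),.09),("mug",(95,170,130,210),.09),("bowl",(365,165,412,212),.05)):
    print(n,np.round(ray(f,[((bx[0]+bx[2])/2,(bx[1]+bx[3])/2)],h),3))
z=dict(np.load("side0.npz"));c=z["image"][140:220,170:280,::-1]
t=im[150:260,130:360,::-1]
a=cv2.resize(c,(550,400),interpolation=2);cv2.imwrite("pics/crop.png",a)
E
```

```text
hsv bar [ 13 121  76] board [ 22  87 106] cover [ 80   7 110] pan rim [98 20 51] table [ 90  47 108] roll [ 14 115  73]
bar [5.02700e-01 2.50600e-01 1.14000e-02 1.14900e-01 9.98791e+01]
board [ 0.4932  0.2422  0.2568  0.2356 83.526 ]
pan ((0.5263574719429016, -0.1651148945093155), 0.167282372713089) [ 0.5193 -0.1756  0.2985  0.2956  6.6709]
hopper cover [ 0.5071  0.2493  0.2377  0.2563 90.3733]
pin [[0.763 0.014 0.02 ]]
jar [[0.744 0.244 0.09 ]]
mug [[0.541 0.477 0.09 ]]
bowl [[ 0.548 -0.504  0.05 ]]
```

View pics/crop.png

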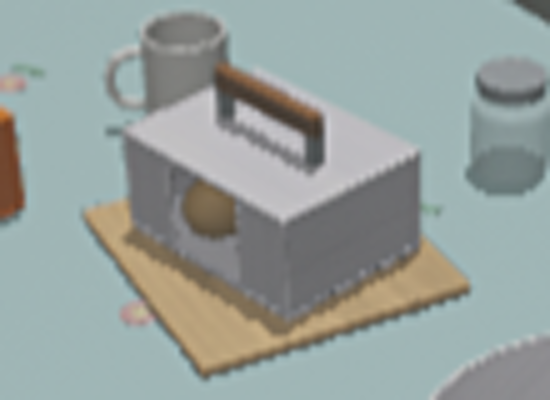

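The crop confirms the choice: a grey metal hopper with a wooden bar, standing on the board. A potato shows in the front opening at about (210,208) in the crop, and the front faces -x, yawed about 10°. Next I check reachability and take a wrist look from a hover.

```bash
cat >> h.py <<'E'
from scipy.spatial.transform import Rotation as Rn
PAN=np.array([.52,-.175])
FLIP=1
def hopR(yaw,tilt=0,side=0):
    """degrees; downhill is 'side' deg from hopper front (-x), + towards hopper +y... """
    d=np.array([-np.cos(np.radians(side)),np.sin(np.radians(side)),0])
    ax=np.cross([0,0,1],d)
    return Rn.from_euler('z',yaw,degrees=True)*Rn.from_rotvec(ax*np.radians(tilt)), Rn.from_euler('z',yaw,degrees=True).apply(d)
def tool(R,handle,flip=None,off=.008):
    s=FLIP if flip is None else flip
    M=R.as_matrix();T=np.c_[s*M[:,1],s*M[:,0],-M[:,2]]
    return handle+off*T[:,2], Rn.from_matrix(T).as_euler('xyz')
COR=np.array([[x,y,z] for x in(-.075,.075) for y in(-.1,.1) for z in(0,.095)])
def tip(yaw,tilt,side,back=.04,low=.08,pan=None,**k):
    R,d=hopR(yaw,tilt,side); pan=PAN if pan is None else pan
    sill=R.apply([-.075,0,.008]); low_z=R.apply(COR)[:,2].min()
    o=np.r_[pan-back*d[:2]-sill[:2],low-low_z]   # hopper origin
    return tool(R,o+R.apply([0,0,.131]),**k)
E
python3 - <<'E'
from plant import robot
from h import *
for fl in(1,-1):
    p,e=tool(hopR(9.9)[0],np.array([.5027,.2506,.30]),fl);print(fl,"grasp",np.round(robot.inverse_kinematics(p,e),2) if robot.inverse_kinematics(p,e) is not None else None)
    for yaw in(-60,-40,-20,0,20,40):
        print(yaw,[(t,s) for t,s in((0,0),(30,0),(50,0),(60,0),(50,40),(60,40),(50,-40),(60,-40)) if robot.inverse_kinematics(*tip(yaw,t,s,flip=fl)) is not None])
E
```

```text
1 grasp [-0.78  0.24  0.29  1.76 -0.08  1.15 -0.29]
-60 [(0, 0), (30, 0), (50, 0), (60, 0), (50, 40), (60, 40)]
-40 [(0, 0), (30, 0), (50, 0), (50, 40), (60, 40), (60, -40)]
-20 [(0, 0), (30, 0), (50, 0), (50, 40), (60, 40), (50, -40)]
0 [(0, 0), (30, 0), (50, 0), (50, 40), (60, 40), (50, -40), (60, -40)]
20 [(0, 0), (30, 0), (50, 40), (50, -40), (60, -40)]
40 [(0, 0), (30, 0), (50, 0), (60, 0), (50, -40), (60, -40)]
-1 grasp [ 0.31  0.48 -1.17  1.7   0.46  1.27  2.36]
-60 [(0, 0), (30, 0), (50, 0), (60, 0), (50, 40), (60, 40)]
-40 [(0, 0), (30, 0), (50, 0), (50, 40), (60, 40), (60, -40)]
-20 [(0, 0), (30, 0), (50, 0), (50, 40), (60, 40), (50, -40)]
0 [(0, 0), (30, 0), (50, 0), (50, 40), (60, 40), (50, -40), (60, -40)]
20 [(0, 0), (30, 0), (50, 40), (50, -40), (60, -40)]
40 [(0, 0), (30, 0), (50, 0), (60, 0), (50, -40), (60, -40)]
```

Run:
```python
from plant import robot
from h import *
p,e=tool(hopR(9.9)[0],np.array([.5027,.2506,.31]))
robot.goto(p,e); robot.grip(.6); robot.sleep(.3)
s=robot.sense();print(s['t'],s['tcp_pos']-p,s['wrist_force'],s['torque'],s['opening'])
f=robot.grab_frame("wrist");np.savez("w0.npz",**f);cv2.imwrite("pics/w0.png",f["image"][:,:,::-1])
hsv=cv2.cvtColor(f["image"],cv2.COLOR_RGB2HSV).astype(int);H,S,V=hsv[...,0],hsv[...,1],hsv[...,2]
m=((H<20)&(S>90)&(V<150)).astype(np.uint8)
c=blob(m,0,0,512,384);print(c.min(0),c.max(0));print("bar",rect(ray(f,c,.154)))
```

```text
2.4333 [ 1.11874050e-05 -2.04429116e-05  3.29359058e-05] [-0.21398167  0.83645203  0.29213329] [0.01561192 0.00707892 0.00977144] 0.5984755856849973
[137  12] [188 223]
bar [4.18700e-01 2.79100e-01 4.16000e-02 1.73500e-01 9.47495e+01]
```

View pics/w0.png

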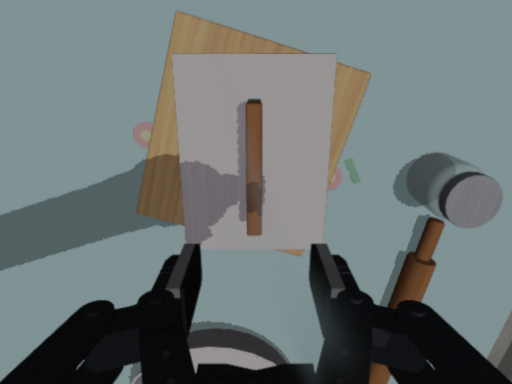

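The wrist picture shows the bar upright at columns 246–262, rows 100–236, on the near-square cover (174–335, 54–248). It is aligned with the tool, and my mask had caught the board edge. I'll refine with a region of interest, then grasp and lift.

Run:
```python
from plant import robot
from h import *
f=dict(np.load("w0.npz"))
hsv=cv2.cvtColor(f["image"],cv2.COLOR_RGB2HSV).astype(int);H,S,V=hsv[...,0],hsv[...,1],hsv[...,2]
m=((H<20)&(S>90)).astype(np.uint8)
r=rect(ray(f,blob(m,235,85,275,245),.154));print("bar",r)
B=ray(f,[(178,12),(370,74),(300,255),(138,212)],.012);print("board",B[:,:2].round(3).tolist(),((B[0]+B[2])/2).round(3))
yaw=r[4]-90
b,e=tool(hopR(yaw)[0],np.array([r[0],r[1],.143]))
robot.goto(b+[0,0,.08],e)
robot.sleep(.3);w0=robot.sense()['wrist_force'];print("w0",w0)
print("hit",robot.move_straight(b,vel=.08,contact_N=8))
robot.grip(0,strength=70);robot.sleep(.2);s=robot.sense();print(s['tcp_pos'],s['opening'],s['gripper_force'],s['wrist_force'])
robot.move_straight(s['tcp_pos']+[0,0,.09],vel=.08);robot.sleep(.6)
F=[]
for _ in range(10): robot.sleep(.05);F.append(robot.sense()['wrist_force']-w0)
s=robot.sense();print(s['t'],np.mean(F,0),np.std(F,0),s['torque'],s['opening'])
np.savez("st.npz",grasp=s['tcp_pos']-[0,0,.09],e=e,w0=w0,yaw=yaw,bar=r[:2])
f=robot.grab_frame("side");cv2.imwrite("pics/s1.png",f["image"][:,:,::-1])
```

```text
bar [4.979000e-01 2.762000e-01 1.240000e-02 7.170000e-02 1.002296e+02]
board [[0.392, 0.383], [0.624, 0.356], [0.594, 0.103], [0.363, 0.13]] [0.493 0.243 0.012]
w0 [ 0.11042995 -0.15502194 -0.29912046]
hit False
[0.49728862 0.27613727 0.13526387] 0.15476156808751057 69.74905014038086 [-5.34993306 -1.82982339  5.29676994]
7.3833 [ 0.14948064 -0.38984726 -6.94578411] [0.49740215 0.39779337 0.49465771] [ 0.21047419  0.02293034 -0.01642412] 0.14965427584601818
```

The mask kept only the lit half of the bar, because a shadow splits it, so I'm holding it about 25 mm off-centre. I'll set it down again and regrasp at the middle.

Run:
```python
from plant import robot
from h import *
z=np.load("st.npz");g=z["grasp"];e=z["e"]
f=dict(np.load("w0.npz"))
E4=ray(f,[(246,102),(262,102),(261,236),(247,236)],.154);c=E4.mean(0);a=(E4[0]+E4[1])/2-(E4[2]+E4[3])/2
yaw=np.degrees(np.arctan2(a[1],a[0]))%180-90;print("bar",c,np.hypot(*a[:2]),"yaw",yaw)
robot.move_straight(g+[0,0,.008],vel=.08);print(robot.move_straight(g-[0,0,.002],vel=.02,contact_N=4))
robot.sleep(.2);robot.grip(.5);robot.sleep(.2)
# move along the bar to its middle
u=hopR(float(z["yaw"]))[0].apply([0,1,0]);d=(c-g)@u;print("shift",d)
p=g+u*d;p[2]=.135
robot.move_straight(p,vel=.08)
robot.grip(0,strength=80);robot.sleep(.2);q=robot.sense()['tcp_pos']
robot.move_straight(q+[0,0,.09],vel=.1);robot.sleep(.5)
F=[];T=[]
for _ in range(16): robot.sleep(.05);s=robot.sense();F.append(s['wrist_force']-z["w0"]);T.append(s['torque'])
print(s['t'],np.mean(F,0),np.mean(T,0),s['opening'],q)
np.savez("st2.npz",grasp=q,e=e,w0=z["w0"],yaw=z["yaw"])
f=robot.grab_frame("wrist");np.savez("w1.npz",**f);cv2.imwrite("pics/w1.png",f["image"][:,:,::-1])
f=robot.grab_frame("side");cv2.imwrite("pics/s1.png",f["image"][:,:,::-1])
```

```text
bar [0.50232494 0.25227199 0.154     ] 0.12045412209973308 yaw 9.84824255235155
True
shift -0.02441989496995731
13.2083 [-0.38130532  0.37318804 -7.10212405] [ 0.03157314 -0.0323806   0.00507921] 0.14870852198128706 [0.5014701  0.25257962 0.13518267]
```

View pics/s1.png

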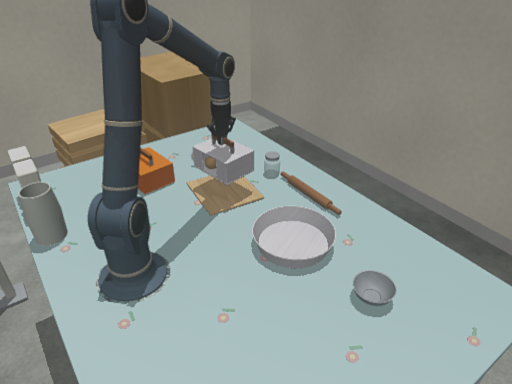

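The hopper hangs level in the gripper with the board clear below it; it reads 7.1 N (about 0.72 kg), which fits all three potatoes. Next: carry it to the pan, tip forward and heft.

```bash
cat >> h.py <<'E'
def heft(robot,n=20):
    robot.sleep(.5);w0=np.load("st2.npz")["w0"];F=[]
    for _ in range(n): robot.sleep(.05);s=robot.sense();F.append(s['wrist_force']-w0)
    print("t %.1f heft kg %.3f opening %.3f"%(s['t'],-np.mean(F,0)[2]/9.81,s['opening']),"torque",np.round(s['torque'],3))
def pour(robot,yaw,tilt,side,hold=.8,steps=4,**k):
    for t in np.linspace(tilt/steps,tilt,steps):
        p,e=tip(yaw,t,side,**k);robot.move_straight(p,vel=.1,attitude=e)
    robot.sleep(hold)
    for t in (tilt/2,0):
        p,e=tip(yaw,t,side,**k);robot.move_straight(p,vel=.15,attitude=e)
    heft(robot)
def shot(robot,n,cam="top"):
    f=robot.grab_frame(cam);np.savez(f"{n}.npz",**f);cv2.imwrite(f"pics/{n}.png",f["image"][:,:,::-1])
E
python3 - <<'E'
from plant import robot
from h import *
for y in(-15,-10,-5,0):
    print(y,[(s,max([t for t in range(30,66,5) if robot.inverse_kinematics(*tip(y,t,s)) is not None],default=0)) for s in(0,40,-40)])
yaw=-10
p,e=tip(yaw,0,0,low=.11);robot.move_straight(p,vel=.2,attitude=e)
pour(robot,yaw,50,0)
shot(robot,"s2","side");shot(robot,"t2")
E
```

```text
-15 [(0, 50), (40, 65), (-40, 60)]
-10 [(0, 50), (40, 65), (-40, 65)]
-5 [(0, 50), (40, 65), (-40, 65)]
0 [(0, 50), (40, 60), (-40, 65)]Traceback (most recent call last):
  File "<stdin>", line 7, in <module>
  File "h.py", line 40, in pour
    p,e=tip(yaw,t,side,**k);robot.move_straight(p,vel=.1,attitude=e)
                            ~~~~~~~~~~~~~~~~~~~^^^^^^^^^^^^^^^^^^^^^
plant.IKError: the arm cannot follow that straight line within its joint ranges
```

Run:
```python
from plant import robot
from h import *
s=robot.sense();print(s['t'],s['joint_pos'].round(2) if hasattr(s['joint_pos'],'round') else s['joint_pos'],s['tcp_pos'])
for t in(0,12.5,25,37.5,50):
    p,e=tip(-10,t,0);q=robot.inverse_kinematics(p,e);print(t,p.round(3),None if q is None else np.round(q,2))
for y in(-60,-50,50,60):
  for t in(25,45,50,60):
    q=robot.inverse_kinematics(*tip(y,t,0));print(y,t,None if q is None else np.round(q,2))
for t in(25,50):
  for sd in(40,-40):
    q=robot.inverse_kinematics(*tip(-10,t,sd));print(sd,t,None if q is None else np.round(q,2))
```

```text
16.7083 [-0.13  0.22  0.45  2.05 -0.31  0.48  0.37] [ 0.57931572 -0.185384    0.22439045]
0 [ 0.633 -0.195  0.203] [-0.1   0.51  0.49  1.63 -0.27  1.06  0.29]
12.5 [ 0.607 -0.19   0.216] [-0.13  0.35  0.48  1.84 -0.27  0.78  0.31]
25 [ 0.578 -0.185  0.223] [-0.13  0.22  0.45  2.05 -0.31  0.48  0.37]
37.5 [ 0.549 -0.18   0.223] [-0.39  0.13  0.74  2.26 -0.96  0.21  1.03]
50 [ 0.52  -0.175  0.217] [ 1.31  0.25 -1.1   2.38  2.71  0.26 -2.52]
-60 25 [-0.59  0.32  0.92  2.03  0.08  0.6  -0.84]
-60 45 [-1.02  0.38  1.16  2.26  0.87  0.4  -1.77]
-60 50 [-1.07  0.41  1.15  2.31  1.11  0.42 -2.08]
-60 60 [ 0.67  0.6  -1.18  2.3   1.65  1.55 -2.52]
-50 25 [-0.54  0.29  0.86  2.04  0.04  0.54 -0.65]
-50 45 [-1.02  0.3   1.17  2.32  1.12  0.3  -1.85]
-50 50 [ 0.9   0.4  -1.17  2.29  1.61  1.07 -2.23]
-50 60 [ 0.75  0.52 -1.17  2.39  1.78  1.37 -2.47]
50 25 [ 0.3   0.28  0.07  1.94 -0.58  0.87  1.61]
50 45 [ 0.63  0.33 -0.03  2.03 -0.99  0.98  2.15]
50 50 [ 1.42  0.57 -0.98  2.01 -0.61  0.74  1.87]
50 60 [ 1.3   0.56 -0.68  2.04 -0.96  0.92  2.27]
60 25 [ 0.33  0.3   0.04  1.91 -0.56  0.94  1.75]
60 45 [ 0.63  0.38 -0.02  1.95 -0.9   1.1   2.2 ]
60 50 [ 0.68  0.42 -0.02  1.96 -0.96  1.16  2.3 ]
60 60 [ 0.89  0.52 -0.17  1.95 -1.01  1.23  2.42]
40 25 [-0.49  0.26  0.69  1.98  0.2   0.63 -0.16]
-40 25 [ 0.19  0.28  0.28  1.9  -0.62  0.81  0.67]
40 50 [-1.1   0.25  1.06  2.28  1.21  0.51 -1.31]
-40 50 [ 1.29  0.35 -0.71  2.06 -1.    0.68  1.24]
```

Run:
```python
from plant import robot
from h import *
ik=robot.inverse_kinematics
q0=ik(*tip(-10,0,0,low=.11));print(robot.sense()['tcp_pos'])
for low in(.08,.11):
 for sd in(0,40,-40):
  for y in range(-180,180,20):
    Q=[ik(*tip(y,t,sd,low=low)) for t in(0,20,40,52)]
    if any(q is None for q in Q): continue
    J=np.abs(np.diff(Q,axis=0)).max(1)
    if J.max()<1.0: print(low,sd,y,J.round(2),np.round(Q[0],1),np.round(Q[3],2))
```

```text
[ 0.57931572 -0.185384    0.22439045]
0.08 0 -180 [0.46 0.37 0.2 ] [-0.7  0.2  1.1  2.1 -0.2  0.9 -2.5] [-0.42  1.12  1.25  1.42 -0.36  1.95 -2.21]
0.08 0 -160 [0.32 0.29 0.21] [-0.6  0.3  1.2  2.1 -0.4  1.  -2. ] [-0.56  1.09  1.26  1.5  -0.23  1.74 -2.03]
0.08 0 -140 [0.24 0.21 0.23] [-0.4  0.4  1.1  2.  -0.4  1.  -1.6] [-0.71  1.02  1.25  1.63 -0.11  1.48 -1.89]
0.08 0 -120 [0.33 0.24 0.22] [-0.3  0.4  1.   1.9 -0.4  1.  -1.2] [-0.86  0.94  1.25  1.8   0.    1.19 -1.78]
0.08 0 -100 [0.43 0.31 0.16] [-0.2  0.5  0.9  1.9 -0.4  1.  -0.9] [-0.99  0.83  1.24  1.98  0.17  0.88 -1.73]
0.08 0 -80 [0.45 0.44 0.58] [-0.1  0.5  0.8  1.8 -0.4  1.  -0.6] [-0.97  0.52  1.    2.16  0.76  0.72 -2.05]
0.08 0 -60 [0.38 0.7  0.8 ] [-0.1  0.5  0.7  1.7 -0.4  1.1 -0.3] [-1.09  0.43  1.14  2.33  1.19  0.43 -2.19]
0.08 0 40 [0.4  0.63 0.94] [-0.1  0.4  0.3  1.7 -0.1  1.   0.9] [ 1.45  0.52 -0.98  2.1  -0.83  0.62  1.97]
0.08 0 60 [0.46 0.47 0.23] [-0.1  0.4  0.2  1.8 -0.1  1.   1.2] [ 0.7   0.44 -0.02  1.96 -0.98  1.19  2.33]
0.08 0 80 [0.46 0.34 0.15] [-0.   0.3  0.1  1.9 -0.   1.   1.5] [ 0.67  0.54 -
[... 4831 characters left out ...]
.27  0.37  1.29  2.2   0.76  0.83 -2.65]
0.11 -40 0 [0.31 0.47 0.61] [-0.2  0.4  0.5  1.6 -0.2  1.1  0.4] [ 1.07  0.33 -0.43  1.96 -0.99  0.95  1.32]
0.11 -40 20 [0.36 0.38 0.18] [-0.2  0.4  0.4  1.7 -0.2  1.1  0.6] [ 0.61  0.42  0.11  1.8  -0.97  1.33  1.51]
0.11 -40 40 [0.35 0.28 0.14] [-0.1  0.3  0.3  1.8 -0.1  1.   0.9] [ 0.57  0.53  0.08  1.61 -0.82  1.55  1.6 ]
0.11 -40 60 [0.34 0.29 0.16] [-0.1  0.3  0.2  1.8 -0.1  1.   1.1] [ 0.51  0.63  0.03  1.45 -0.66  1.74  1.71]
0.11 -40 80 [0.36 0.35 0.18] [-0.   0.2  0.1  1.9 -0.   1.   1.5] [ 0.45  0.69 -0.02  1.32 -0.49  1.89  1.85]
0.11 -40 100 [0.42 0.39 0.58] [ 0.   0.2  0.   2.  -0.   1.   1.8] [ 0.66  0.81 -0.62  1.23 -0.09  1.97  1.76]
```

```bash
cat >> h.py <<'E'
def mv(robot,pe,vel):
    try: robot.move_straight(pe[0],vel=vel,attitude=pe[1])
    except robot.IKError: print("goto"); robot.goto(*pe)
def pour(robot,yaw,tilt,side,hold=.8,steps=3,**k):
    for t in np.linspace(tilt/steps,tilt,steps): mv(robot,tip(yaw,t,side,**k),.1)
    robot.sleep(hold)
    for t in (tilt/2,0): mv(robot,tip(yaw,t,side,**k),.15)
    heft(robot,12)
E
python3 - <<'E'
from plant import robot
from h import *
mv(robot,tip(-10,0,0,low=.13),.2)
robot.goto(*tip(80,0,0,low=.13));print(robot.sense()['t'])
pour(robot,80,50,0)
shot(robot,"s2","side");shot(robot,"t2")
E
```

```text
18.525
t 23.4 heft kg 0.433 opening 0.150 torque [0.103 0.017 0.001]
```

View pics/s2.png

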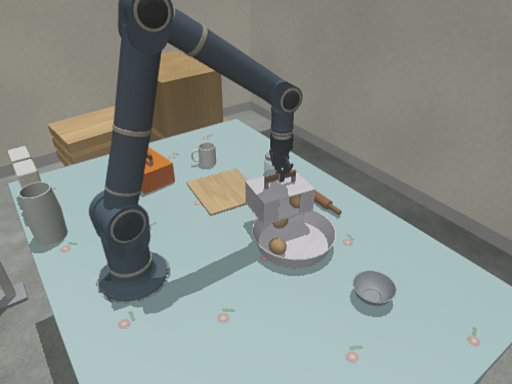

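Run:
```python
from plant import robot
from h import *
heft(robot,40)
a=cv2.imread("pics/s2.png")[165:275,235:345];cv2.imwrite("pics/c2.png",cv2.resize(a,(600,600),interpolation=2))
```

```text
t 26.0 heft kg 0.483 opening 0.150 torque [0.037 0.08  0.018]
```

View pics/c2.png

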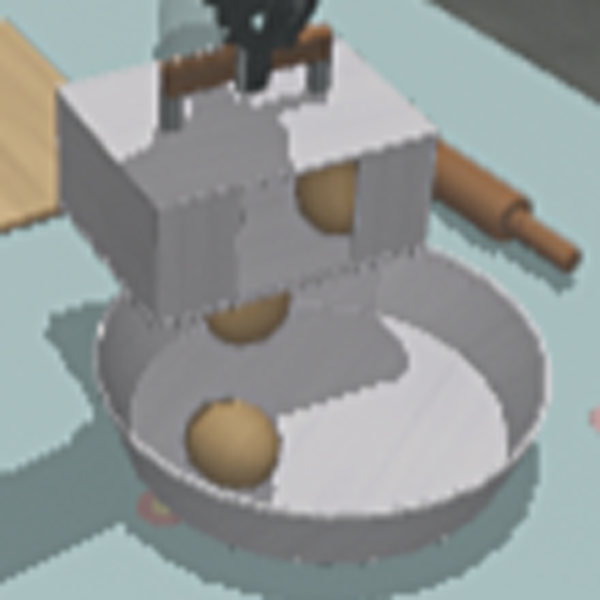

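The crop shows two potatoes in the pan (full-frame about (277,246) and (279,223)) and one still in the hopper at (296,201). The longer heft, 0.48 kg, agrees that one is left. It sits at the opening's hopper -y edge, so I tip with that side high (side +40).

Run:
```python
from plant import robot
from h import *
for y in(80,10,-60): 
    R,_=hopR(y);robot.goto(*tip(y,0,0,low=.13,back=.04))
print(robot.sense()['t'])
pour(robot,-60,52,40,steps=3)
heft(robot,25)
shot(robot,"s3","side");shot(robot,"t3")
a=cv2.imread("pics/s3.png")[150:285,215:350];b=cv2.imread("pics/t3.png")[130:265,230:365]
cv2.imwrite("pics/c3.png",cv2.resize(np.hstack([a,b]),(800,400),interpolation=2))
```

```text
28.0833
t 32.9 heft kg 0.401 opening 0.149 torque [0.006 0.051 0.02 ]
t 34.6 heft kg 0.374 opening 0.152 torque [ 0.024  0.02  -0.023]
```

View pics/c3.png

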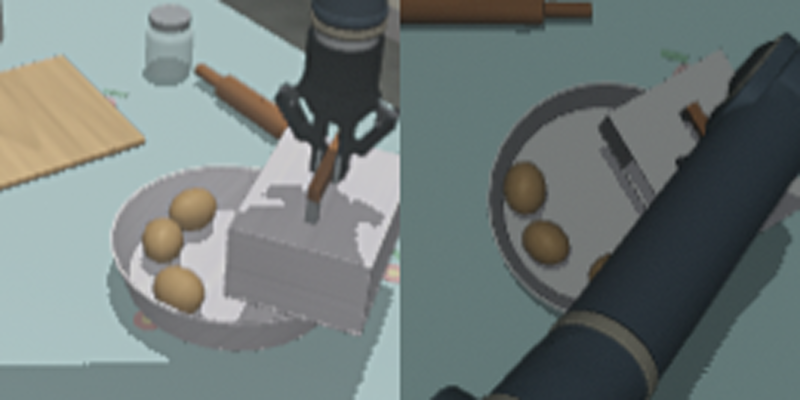

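All three potatoes are in the pan (left in both views) and the heft reads about 0.39 kg, so it's empty. Next: one more clear heft higher up, then carry it back and set it on the board.

Run:
```python
from plant import robot
from h import *
robot.move_straight(tip(-60,0,40,low=.13)[0],vel=.1);heft(robot,20)
robot.goto(*tip(0,0,0,low=.14))
b,e=tool(hopR(-6.5)[0],np.array([.493,.2425,.143]))
robot.move_straight(b+[0,0,.13],vel=.25,attitude=e)
robot.move_straight(b+[0,0,.02],vel=.1);robot.sleep(.2)
print("touch",robot.move_straight(b-[0,0,.004],vel=.02,contact_N=3))
robot.sleep(.3);s=robot.sense();print(s['t'],s['tcp_pos']-b,s['wrist_force'])
robot.grip(.5);robot.sleep(.3)
robot.move_straight(b+[0,0,.15],vel=.12)
robot.move_joints([-1.182,0.469,-0.049,1.532,0.024,1.141,-0.082])
robot.sleep(.5);print(robot.sense()['t'])
shot(robot,"t4");shot(robot,"s4","side")
a=cv2.imread("pics/s4.png")[110:310,120:420];b=cv2.imread("pics/t4.png")[100:300,90:420]
cv2.imwrite("pics/c4.png",cv2.resize(np.hstack([a,b]),(800,300),interpolation=2))
```

```text
t 36.9 heft kg 0.361 opening 0.151 torque [-0.002  0.005  0.03 ]
touch True
42.225 [-2.00544670e-06  2.86047540e-05  1.68158214e-04] [1.0006755  1.04674836 5.36543636]
46.4417
```

View pics/c4.png

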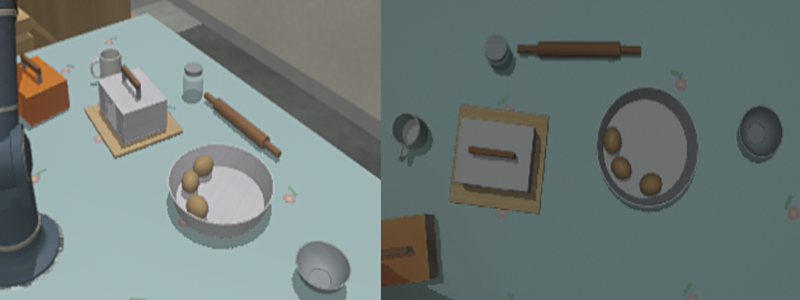

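The hopper stands square in the middle of the board (left half at (133,105), right half at (495,155)). All three potatoes lie in the pan, nothing else has moved, and the arm is clear.

```bash
python3 -c "
from plant import robot
print(robot.close_job())"
```

```text
the job is handed in; nothing more can be done
None
```

I handed the job in at about 46 s: all three potatoes are in the pan, the final heft showed the hopper empty, and it stands upright in the middle of its board; `close_job()` returned no verdict.

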